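Hold the last rim strip on a mosaic tray while it is pinned

ROBOT

A 6-joint arm with a two-finger parallel gripper is mounted at the origin on the work surface. World frame = base frame: x ahead of the robot, y to its left, z up, the work surface at z = 0. Lengths are in m, angles in degrees, forces in N, time in s.
With the tool pointing down it reaches from about 0.325 to 0.85 m from the base axis. Payload 15.5 kg.
Tool frame: the origin (TCP) lies midway between the tips of the shut fingers; the grasp point (between the pads) lies 19 mm behind it; y points along the fingers, x is the direction in which the jaws open and shut, and the axes are right-handed (so a half turn about y gives the same grasp; the last joint's range is limited). The gripper opens to 91 mm and grips with 3 to 60 N. Pads are 32 mm wide; open, the fingers measure 118 mm over their backs; the gripper's body (76 mm by 178 mm) begins 60 mm behind the grasp point.
Start: joints at [70.101, 28.281, 77.091, -0, 74.628, -5.472], TCP at [0.156, 0.605, 0.191] pointing down, gripper open.
Joint ranges: [-166.48, 166.48], [-47.26, 123.95], [12.59, 153.08], [-70.14, 250.14], [6.76, 159.57], [-176.63, 176.63]. Speed limits (degrees/s): [108.29, 108.29, 147.25, 172.46, 172.46, 172.46].

INTERFACE

Orientations are given as a 3x3 rotation matrix whose columns are the frame's x, y, z axes.
In Python, from bench import ctrl gives the robot as it stands. The module is installed in compiled form; this text tells all that it offers. Calls block until the motion is done:
- ctrl.goto(position, orientation): joint-space move of the TCP to a pose.
- ctrl.move_l(position, vel=0.15, ori=None, contact_N=None): straight line of the TCP; ori=None keeps the orientation; vel is the mean speed in m/s. With contact_N (N) it stops when the force on the tool has changed by that much, and returns True; else False.
- ctrl.movej(angles): joint-space move.
- ctrl.command_gripper(opening): opening from 0.0 (shut) to 1.0 (fully open); the grip force is fixed at half the most; returns when the fingers have stopped.
- ctrl.sleep(seconds).
- ctrl.ik(position, orientation): joint angles nearest the present ones, or None.
- ctrl.read_camera(name): name is "side" or "top" or "wrist"; returns the picture (480x640x3 uint8, blue, green, red); there is no depth.
- ctrl.camera_params(name): a dict with "fx", "fy", "cx", "cy" (pixels), "D" ([k1, k2, p1, p2, k3] as OpenCV has them; the pictures are not rectified), "pose" (4x4, takes a point from camera to world coordinates); the wrist camera has in their place "T_tool_cam" (4x4, takes a point from camera to tool coordinates, whose origin is the TCP and whose axes are the tool frame's). Camera axes: x right, y up, looking along -z (the intrinsics and any distortion apply to the point x, -y, -z); pixel columns grow to the right and rows downward; lengths in m; the calibration is good to about 2 mm. A picture is of the moment at which its call begins: read the wrist's pose just before it. camera_params takes no time and is no camera call.
A pose or a line that the arm cannot do raises ctrl.MotionError and nothing moves.
- ctrl.sign_off(): hands the job in, once; it reports no verdict.
Readings, each from a call of its own:
- ctrl.current_t(): time.
- ctrl.current_q(): joint angles.
- ctrl.current_dq(): joint speeds.
- ctrl.current_effort(): joint torques, N m.
- ctrl.current_tool_pos(): TCP position.
- ctrl.current_eef_rot(): TCP orientation.
- ctrl.current_contact_force(): force on the tool from outside, world axes, zero at the start.
- ctrl.current_wrist_torque(): the same for the moment, N m.
- ctrl.current_grip_width(): opening from 0.0 (shut) to 1.0 (fully open).
Only numpy, scipy, OpenCV 4.12 (cv2) and the standard library are available. Lean on these libraries where they do the work, as an engineer would, in place of code of your own. Each camera call takes 0.05 s, during which the arm holds its last target.

TASK

Lift the loose blue lid off the wooden parts box by its knob and lay it gently flat on the shelf, clear of the box and the fastening board. Take the beech rim strip out, stand it on the fastening board square along the open near side of the mosaic tray, its ends level with the tray's, and push strip and tray up against the fence. Finish as my third hand: the fingers keep pressing the strip to the tray with a steady 10 newtons or so (5 to 16) while I pin it, and you do not let go; leave the other things on the shelf where they are.

Things in the scene. Friction and masses are not known exactly. Their poses are not given: they have to be found in the camera images.
- board: fastening board screwed to the shelf: melamine-faced base 250 (x) x 200 (y) x 12 mm, origin at the centre of its underside, x towards its fence, so its top is 12 mm above the origin. The near 85 mm of it is free, with no lip. Rubbing on it takes some 1 to 3 N of what the fingers push, so the strip presses on the tray that much less
- fence: wooden fence fixed on the far end of the fastening board, 20 (x) x 200 (y) x 35 mm; origin at the centre of its underside, on the board's top, axes as the board's. Its straight upright face towards the tray is at its x = -10 mm (the board's x = 105 mm) and does not give
- tray: loose unfinished mosaic tray, 260 g, lying on the fastening board 4 to 14 mm short of the fence: plywood panel with coloured glass tiles, 13 mm thick, with 18 mm thick, 22 mm tall beech rims on its far, left and right sides; 123 (x) x 141 (y) mm over all. Origin at the centre of the underside of those 123 x 141 mm, x towards the fence; far face at x = 61.5 mm, open near side (panel edge and ends of the side rims, flush) at x = -61.5 mm
- strip: loose beech rim strip, 18 (x) x 141 (y) x 22 mm (z), 40 g, the last rim of the tray; origin at the centre of its underside. Starts upright on the floor of the parts box (6 mm above the shelf), roughly in the middle, nearly parallel to the box's length. In place it stands upright on the fastening board with its origin at x = -70.5 mm, y = 0 in the tray's frame (either end may be left)
- box: open wooden parts box fixed to the shelf, 122 (x) x 187 (y) x 46 mm high, walls and floor 6 mm; origin at the centre of its underside
- lid: loose blue lid, 120 g, on the parts box: plate 122 (x) x 187 (y) x 6 mm on two 6 mm deep cleats that drop 3 mm loose into the box; beech knob, 28 mm diameter, in the middle, with its top 26 mm above the plate. Origin under the middle at the level of the cleats' underside, 40 mm above the shelf when on the box and 0 when it lies on the shelf
- lid_knob (a point): middle of the lid's knob, where it is 28 mm thick (16 mm above the lid's plate, 28 mm above the lid's origin)
- compartments: white compartment box of mosaic pieces, fixed at the left side of the shelf, 110 (x) x 210 (y) x 40 mm, with a hinged clear acrylic lid whose knob stands 40 mm above it; leave alone; origin at the centre of its underside
- acrylic_lid (a joint): hinge of the clear acrylic lid of the compartment box; 0 shut, growing as it opens; leave shut
- glass_cube: mint glass cube, 30 mm; bystander; origin at the centre of its underside
- terracotta_disc: sienna terracotta disc, 80 mm across, 12 mm thick; bystander; origin at the centre of its underside
- mallet: beech mallet lying on its side at the back, head 70 (x) x 110 (y) x 50 mm, handle 220 mm to its -x; bystander; origin under the middle of the head
- tile_cutter: white plastic rail tile cutter at the right side, 320 (x) x 110 (y) mm, 110 mm tall; bystander; origin at the centre of its underside
- pin_jar: small glass jar of panel pins, 56 mm across, about 60 mm tall; bystander; origin at the centre of its underside
There are look-alikes about, which are no part of the job. Of the things shaped like the box, the wooden one is meant.

How it is judged (in metres and radians):
On the way, in this order (a step that is already met when the one before it is completed fails the run):
1. the lid lies flat on the shelf, knob up, clear of the parts box and the fastening board, and is let go (height (world z) of lid below 0.005 m and angle between lid's own z axis and vertical below 0.06 rad and contact force between lid and box below 0.1 N and contact force between lid and board below 0.1 N and contact force between the fingers and lid below 0.1 N), for 0.2 s.
2. the strip stands on the fastening board (contact force between strip and board above 0.05 N and angle between strip's own z axis and vertical below 0.1 rad and z of strip in the frame of board below 0.016 m), for 0.1 s.
At the end, for the whole second after the job is handed in: Still pushing: fingers hold strip on tray at a steady 5-16 N, tray bears on fence (over 1 N); strip upright on the board, flush on the near side (2 mm, 0.035 rad), ends within 6 mm of the tray's; tray square to fence (0.035 rad); lid flat on the shelf, off box and board (contact force between strip and tray between 5 and 16 N and contact force between tray and fence above 1 N and contact force between the fingers and strip above 4 N and x of strip in the frame of tray between -0.0725 and -0.0685 m and y of strip in the frame of tray between -0.006 and 0.006 m and angle between the y axis of strip and the y axis of tray, either way round below 0.035 rad and angle between the x axis of tray and the x axis of fence, either way round below 0.035 rad and angle between strip's own z axis and vertical below 0.08 rad and z of strip in the frame of board below 0.015 m and x of tray in the frame of fence above -0.0745 m and linear speed of each of strip, lid below 0.01 m/s and height (world z) of lid below 0.005 m and angle between lid's own z axis and vertical below 0.06 rad and contact force between lid and box below 0.1 N and contact force between lid and board below 0.1 N); the arm keeps its last pose, push and grip.
It fails at once if the lid is dropped or slammed down (over 0.4 m/s within 30 mm of the shelf) (height (world z) of lid below 0.03 m and linear speed of lid above 0.4 m/s).
It fails at once if a bystander is moved more than 20 mm (distance of any of glass_cube, terracotta_disc, mallet, tile_cutter, pin_jar from where it was at the start of the episode above 0.02 m).
It fails at once if the clear lid of the compartment box is opened (value of joint acrylic_lid above 0.1 rad).
It also fails if it takes over 72 s, if anything falls off the work surface, if the arm or the gripper's body presses on something with over 40 N, if the wrist force passes 120 N, or if a joint passes its speed limit or range.

## Working session

There is one attempt and no reset: what is moved stays moved. The work goes in short steps, each a Python script; the robot and the scene stay as the last script left them, time stands still between calls to the robot, and variables do not carry over. Pictures are saved under pics/ and viewed, and the job is handed in when it is done.

```bash
mkdir -p pics; ls; cat > h.py <<'E'
import numpy as np, cv2
from bench import ctrl
def snap(n,f):
    im=ctrl.read_camera(n); cv2.imwrite('pics/'+f,im); return im
E
python3 - <<'E'
from h import *
np.set_printoptions(precision=4,suppress=True)
print(ctrl.current_t())
for n in ['side','top','wrist']:
    snap(n,n+'0.png'); print(n,ctrl.camera_params(n))
print(ctrl.current_eef_rot(),ctrl.current_tool_pos(),ctrl.current_t())
E
```

```text
pics
0.0
side {'fx': 459.4762144484948, 'fy': 459.4762144484948, 'cx': 319.5293829613465, 'cy': 243.1462426212814, 'D': array([-0.1036,  0.    ,  0.    ,  0.    ,  0.    ]), 'pose': array([[ 0.8215,  0.4194, -0.3864,  0.0309],
       [-0.5702,  0.5998, -0.5613, -0.7177],
       [-0.0037,  0.6814,  0.7319,  1.0077],
       [ 0.    ,  0.    ,  0.    ,  1.    ]])}
top {'fx': 451.46725976377354, 'fy': 451.46725976377354, 'cx': 319.5414141541671, 'cy': 240.37670564026163, 'D': array([-0.0352,  0.    ,  0.    ,  0.    ,  0.    ]), 'pose': array([[ 0.0132,  0.9896, -0.1433,  0.3735],
       [-0.9999,  0.0115, -0.0129, -0.0136],
       [-0.0111,  0.1435,  0.9896,  1.1944],
       [ 0.    ,  0.    ,  0.    ,  1.    ]])}
wrist {'fx': 364.1597337060207, 'fy': 364.1597337060207, 'cx': 326.450277732003, 'cy': 241.85981141999736, 'D': array([-0.0584,  0.    ,  0.    ,  0.    ,  0.    ]), 'T_tool_cam': array([[ 1.    , -0.0004, -0.0001,  0.0004],
       [ 0.    ,  0.2664, -0.9639, -0.1955],
       [ 0.0004,  0.9639,  0.2664,  0.0752],
       [ 0.    ,  0.    ,  0.    ,  1.    ]])}
[[ 0.2491 -0.0003 -0.9685]
 [ 0.9685 -0.0009  0.2491]
 [-0.0009 -1.      0.0001]] [0.1556 0.605  0.1905] 0.15
```

View pics/top0.png

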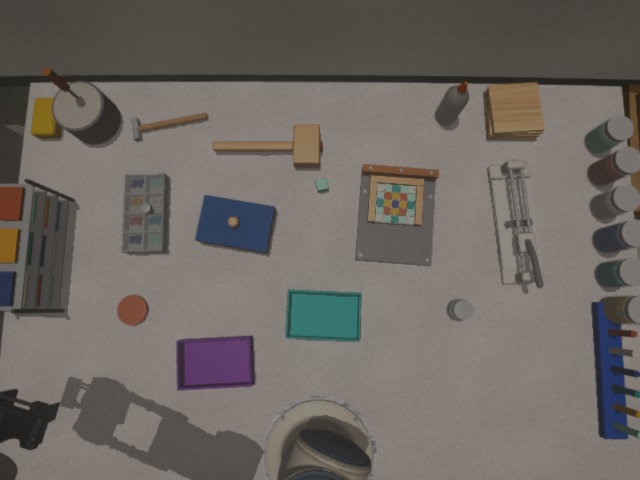

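View pics/side0.png

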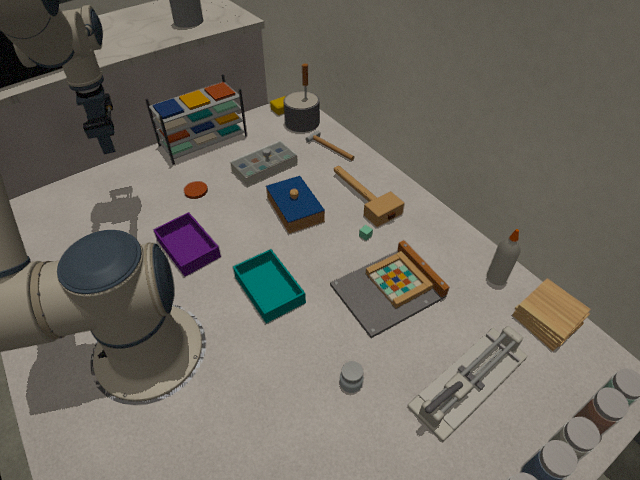

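View pics/wrist0.png

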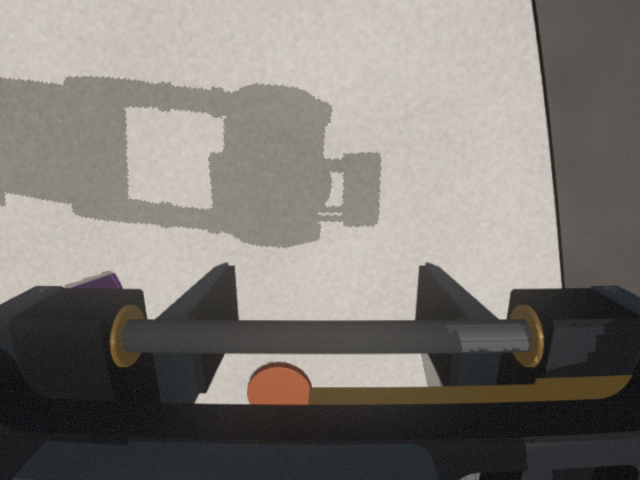

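Top view: three things have the box's shape: purple (215,362), teal (324,316) and the wooden one with the blue lid and knob (235,223). Only the last has wooden walls and the blue lid (side view (297,205)). I'll confirm that in an enlarged crop, along with the tray.

```bash
cat >> h.py <<'E'
def pix2w(n,uv,z,T=None):
    p=ctrl.camera_params(n); K=np.array([[p['fx'],0,p['cx']],[0,p['fy'],p['cy']],[0,0,1]])
    P=p['pose'] if T is None else T@p['T_tool_cam']
    u=cv2.undistortPoints(np.array(uv,float).reshape(-1,1,2),K,p['D']).reshape(-1,2)
    d=np.c_[u[:,0],-u[:,1],-np.ones(len(u))]@P[:3,:3].T
    o=P[:3,3]; s=(z-o[2])/d[:,2]
    return o+d*s[:,None]
def w2pix(n,X,T=None):
    p=ctrl.camera_params(n); K=np.array([[p['fx'],0,p['cx']],[0,p['fy'],p['cy']],[0,0,1]])
    P=p['pose'] if T is None else T@p['T_tool_cam']
    c=(np.atleast_2d(X)-P[:3,3])@P[:3,:3]*[1,-1,-1]
    return cv2.projectPoints(c,np.zeros(3),np.zeros(3),K,p['D'])[0].reshape(-1,2)
def tool():
    T=np.eye(4);T[:3,:3]=ctrl.current_eef_rot();T[:3,3]=ctrl.current_tool_pos();return T
E
python3 - <<'E'
from h import *
t=cv2.imread('pics/top0.png');s=cv2.imread('pics/side0.png')
def crop(im,x,y,w,h,k): return cv2.resize(im[y:y+h,x:x+w],None,fx=k,fy=k,interpolation=cv2.INTER_CUBIC)
a=crop(t,185,185,100,75,4);b=crop(s,250,165,100,75,4);c=crop(t,345,155,100,120,4)
cv2.imwrite('pics/box.png',np.hstack([a,b]))
cv2.imwrite('pics/tray.png',crop(t,345,155,100,120,5))
E
```

```text
(no output)
```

View pics/box.png

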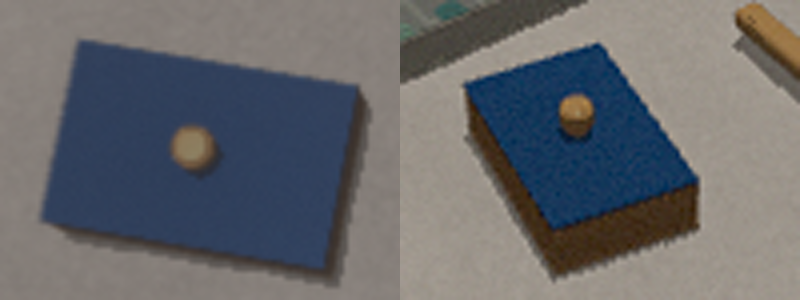

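View pics/tray.png

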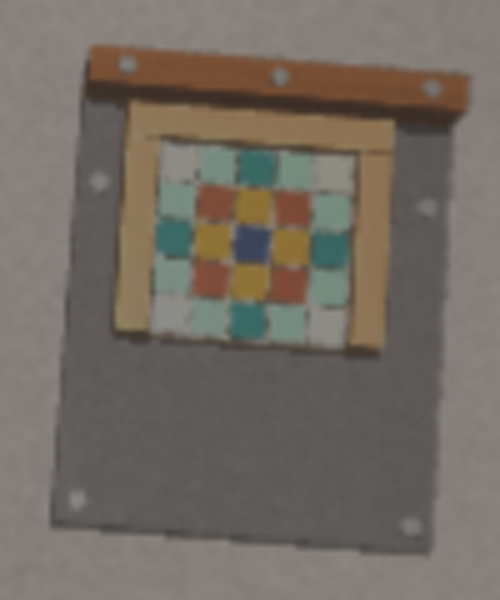

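The crop confirms it: wooden walls, blue lid, knob at top crop (193,148), i.e. full (233,222). Now the poses.

```bash
cat > /tmp/a.py <<'E'
from h import *
np.set_printoptions(precision=4,suppress=True)
from scipy.optimize import least_squares
def fit(corn,hx,hy,obs):
    # obs: list of (cam, pts(order far-left,far-right,near-right,near-left), z)
    def f(p):
        r=[]
        for pts,z in obs:
            c,s=np.cos(p[2]),np.sin(p[2])
            L=np.array([[hx,hy],[hx,-hy],[-hx,-hy],[-hx,hy]])
            W=L@np.array([[c,s],[-s,c]])+p[:2]
            r+=list((W-pts[:,:2]).ravel())
        return r
    R=least_squares(f,[.5,0,0]); return R.x, np.sqrt(np.mean(R.fun**2))
def cr(pts,k,o): return (np.array(pts)+.5)/k-.5+np.array(o)
lt=pix2w('top',cr([(80,40),(360,86),(327,270),(42,220)],4,(185,185)),.052)
ls=pix2w('side',cr([(64,86),(202,44),(297,180),(155,226)],4,(250,165)),.052)
# side view order: identify by geometry
print('lid top',lt[:,:2].tolist());print('lid side',ls[:,:2].tolist())
print(fit(0,.061,.0935,[(lt,0)]))
ls2=ls[[0,1,2,3]]
for k in range(4):
    r=fit(0,.061,.0935,[(np.roll(ls,k,0),0)])
    print('side',k,r)
print('knob top',pix2w('top',cr([(193,147)],4,(185,185)),.078), 'side',pix2w('side',cr([(176,102)],4,(250,165)),.078))
tt=pix2w('top',cr([(131,101),(394,120),(381,352),(114,331)],5,(345,155)),.034)
print('tray',fit(0,.0615,.0705,[(tt,0)]),tt[:,:2].tolist())
print('board near',pix2w('top',cr([(52,523),(431,552)],5,(345,155)),.012)[:,:2].tolist(),'fence top far',pix2w('top',cr([(92,47),(468,73)],5,(345,155)),.047)[:,:2].tolist())
print('fence top near',pix2w('top',cr([(90,86),(466,112)],5,(345,155)),.047)[:,:2].tolist())
for n,c,z in [('cube',(322,184),.03),('mallet',(306,145),.05),('jar',(460,309),.06),('disc',(132,310),.012),('comp',(146,212),.04)]: print(n,pix2w('top',[c],z)[0])
print('teal',pix2w('top',[(287,290),(361,292),(360,341),(286,336)],.046)[:,:2].tolist())
print('cut',pix2w('top',[(489,168),(503,283)],.0)[:,:2].tolist())
E
python3 /tmp/a.py
```

```text
lid top [[0.6561145164936228, 0.30281319019757275], [0.6272286143245277, 0.11882683435339492], [0.5070861483097054, 0.13660242256910085], [0.5371966915011073, 0.3214060539685843]]
lid side [[0.5361800217972562, 0.32134028508783785], [0.6565867251474833, 0.30218873284236303], [0.6259116698671086, 0.12237424633075089], [0.510434889778111, 0.14196155944956312]]
(array([ 0.5819,  0.2199, -0.1564]), np.float64(0.000549503575661599))
side 0 (array([0.5823, 0.222 , 1.4115]), np.float64(0.031890180755057174))
side 1 (array([0.5823, 0.222 , 2.9837]), np.float64(0.002230918172149784))
side 2 (array([ 0.5823,  0.222 , -1.7301]), np.float64(0.03189018075405473))
side 3 (array([ 0.5823,  0.222 , -0.1579]), np.float64(0.002230918172121047))
knob top [[0.5811 0.2203 0.078 ]] side [[0.584  0.2261 0.078 ]]
tray (array([ 0.6522, -0.1971, -0.0698]), np.float64(0.0009198840622052144)) [[0.7189086597933371, -0.13211099015923222], [0.7101338085950053, -0.271455922185344], [0.585141840442869, -0.26202502453519816], [0.594667092067531, -0.12276044708237176]]
board near [[0.49582434478677795, -0.09204094691175815], [0.48283635594334234, -0.29100766644194703]] fence top far [[0.7442204471718712, -0.11037809018163115], [0.7323721292060554, -0.3081016830002261]]
fence top near [[0.7229476316444237, -0.1092926506359136], [0.7111660527793595, -0.3064741940631934]]
cube [ 0.6935 -0.0029  0.03  ]
mallet [0.794  0.0406 0.05  ]
jar [ 0.3695 -0.3503  0.06  ]
disc [0.3549 0.4905 0.012 ]
comp [0.6109 0.4595 0.04  ]
teal [[0.41183363053170624, 0.08216846340819474], [0.40918734287465186, -0.10514313833947285], [0.2875897359954617, -0.1027891647467584], [0.2972936297224553, 0.08206790286362743]]
cut [[0.7523648035897339, -0.45997333882952146], [0.4383398563539306, -0.4841134373937442]]
```

```bash
cat >> h.py <<'E'
def R(a):
    a=np.deg2rad(a); return np.array([[np.cos(a),0,-np.sin(a)],[np.sin(a),0,np.cos(a)],[0,-1,0.]])
def st(m=''): print(m,round(ctrl.current_t(),2),np.round(ctrl.current_tool_pos(),4),np.round(ctrl.current_contact_force(),2),'grip',round(ctrl.current_grip_width(),3))
E
python3 - <<'E'
from h import *
k=[.5818,.2212]
ctrl.goto([*k,.13],R(60)); st()
T=tool(); snap('wrist','w1.png')
ctrl.move_l([*k,.075],vel=.15); 
print(ctrl.move_l([*k,.048],vel=.02,contact_N=3)); st('touch')
E
```

```text
2.23 [0.5815 0.2221 0.1301] [-0.45  1.   -1.05] grip 1.001
False
touch 4.29 [0.5819 0.2212 0.0481] [ 0.06  0.09 -0.03] grip 0.999
```

View pics/w1.png

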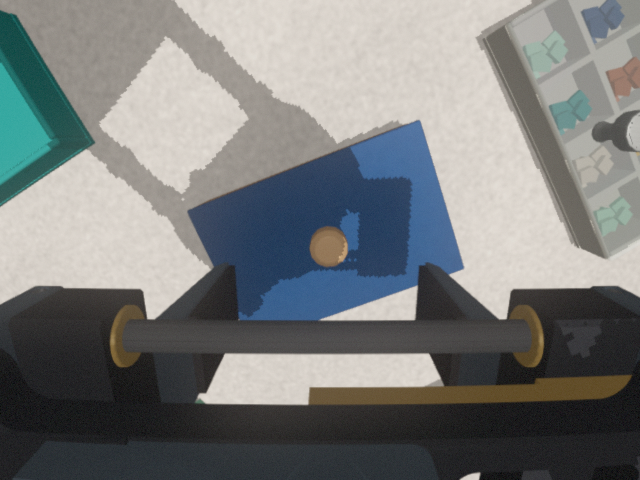

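Wrist view: knob at (328,246), centred between the fingers. There was no touch at 48 mm, below the plate's 52 mm, so the open fingertips must sit above the nominal TCP. I'll half-close and touch again.

```bash
python3 - <<'E'
from h import *
k=[.5818,.2212]
ctrl.move_l([*k,.062],vel=.1)
ctrl.command_gripper(.42); st('half')
print(ctrl.move_l([*k,.046],vel=.02,contact_N=2)); st('touch')
E
```

```text
half 5.5 [0.5818 0.2212 0.062 ] [ 0.08  0.4  -0.24] grip 0.419
False
touch 6.45 [0.5819 0.2212 0.0461] [ 0.13 -0.38  0.02] grip 0.418
```

```bash
python3 - <<'E'
from h import *
k=[.5818,.2212]
ctrl.move_l([*k,.0525],vel=.05)
ctrl.command_gripper(0); st('grip')
ctrl.move_l([*k,.07],vel=.05);st('lift')
ctrl.move_l([*k,.15],vel=.15);st('lift'); ctrl.sleep(.1)
snap('side','s2.png');snap('top','t2.png')
E
```

```text
grip 7.31 [0.5821 0.2213 0.0534] [-2.24 -0.61 15.19] grip 0.182
lift 7.81 [0.5818 0.2212 0.07  ] [ 0.06  0.28 -0.29] grip 0.004
lift 8.49 [0.5813 0.221  0.1491] [-0.44 -0.16 -0.64] grip 0.001
```

View pics/s2.png

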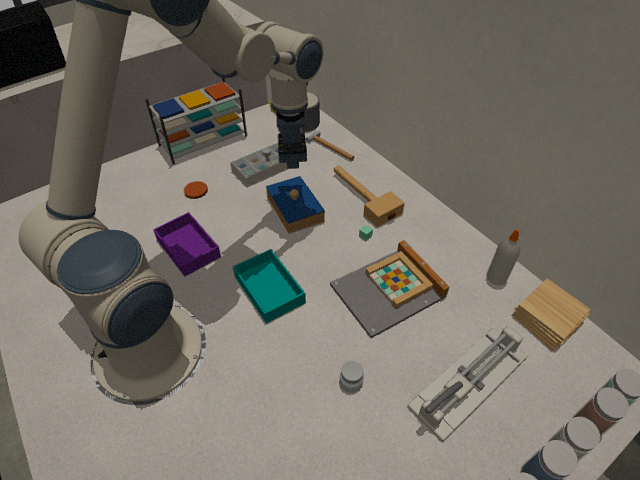

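View pics/t2.png

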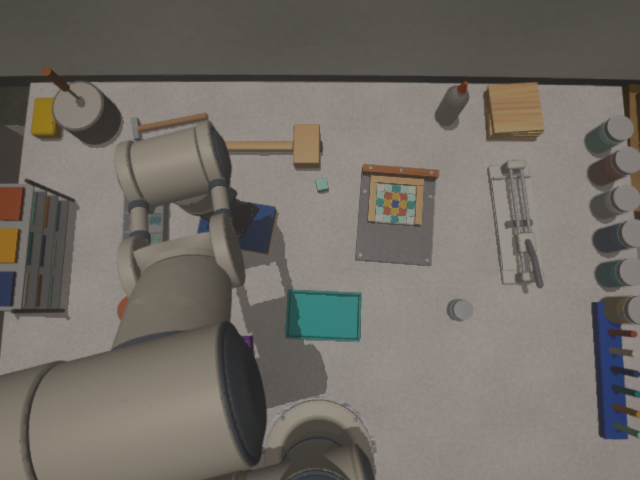

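The grip slipped off: width went 0.18, then shut, with the lid still on the box. I'll check where the knob projects in the wrist view against my estimate.

```bash
python3 - <<'E'
from h import *
np.set_printoptions(precision=4,suppress=True)
T=np.eye(4);T[:3,:3]=R(60);T[:3,3]=[.5815,.2221,.1301]
for z in (.052,.068,.078): print(z,w2pix('wrist',[.582,.2203,z],T), pix2w('wrist',[(328,246)],z,T))
print('lid corners w', pix2w('wrist',[(188,210),(419,121),(464,268)],.052,T))
print('tcp pix',w2pix('wrist',[.5815,.2221,.1301],T))
T=tool(); print(T); im=snap('wrist','w2.png')
E
```

```text
0.052 [[324.3073 243.1477]] [[0.5854 0.2216 0.052 ]]
0.068 [[324.1879 248.9978]] [[0.5814 0.2239 0.068 ]]
0.078 [[324.1061 253.0075]] [[0.5789 0.2253 0.078 ]]
lid corners w [[0.5068 0.1429 0.052 ]
 [0.537  0.3252 0.052 ]
 [0.6559 0.307  0.052 ]]
tcp pix [[325.8397 277.691 ]]
[[ 0.5    -0.0018 -0.866   0.5812]
 [ 0.866  -0.0005  0.5     0.2211]
 [-0.0013 -1.      0.0013  0.1489]
 [ 0.      0.      0.      1.    ]]
```

View pics/w2.png

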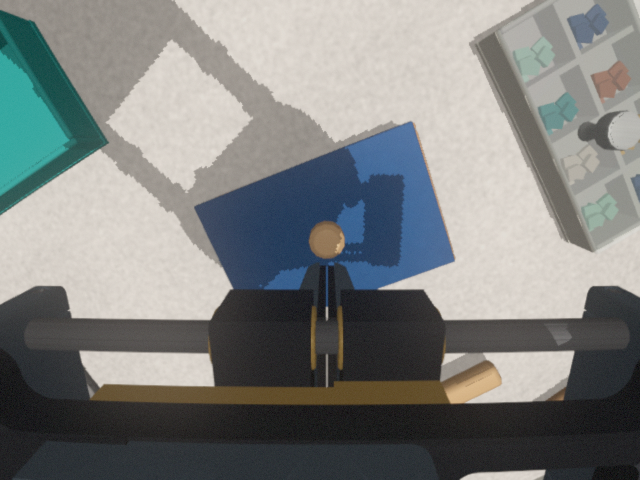

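```bash
python3 - <<'E'
from h import *
np.set_printoptions(precision=1,suppress=True)
T=np.eye(4)
for y in (0,-.01,-.019,-.03,-.05):
    print(y,[w2pix('wrist',[x,y,z],T)[0] for x in (0,.0455,.059) for z in (.016,-.016)])
im=cv2.imread('pics/w1.png');a=cv2.resize(im[230:420,180:480],None,fx=2.6,fy=2.6)
cv2.imwrite('pics/w1c.png',a)
E
```

```text
0 [array([325.8, 251. ]), array([325.8, 303.3]), array([406.7, 251. ]), array([403.4, 303.2]), array([430.5, 250.9]), array([426.2, 303. ])]
-0.01 [array([325.8, 256.4]), array([325.8, 310.9]), array([410.7, 256.4]), array([407. , 310.8]), array([435.6, 256.3]), array([430.9, 310.6])]
-0.019 [array([325.8, 261.8]), array([325.8, 318.5]), array([414.6, 261.7]), array([410.5, 318.3]), array([440.7, 261.7]), array([435.4, 318.1])]
-0.03 [array([325.7, 269. ]), array([325.8, 328.6]), array([419.9, 269. ]), array([415.3, 328.3]), array([447.5, 268.9]), array([441.6, 328.1])]
-0.05 [array([325.7, 284.8]), array([325.7, 350.3]), array([431.3, 284.6]), array([425.4, 349.9]), array([462.1, 284.5]), array([454.6, 349.6])]
```

View pics/w1c.png

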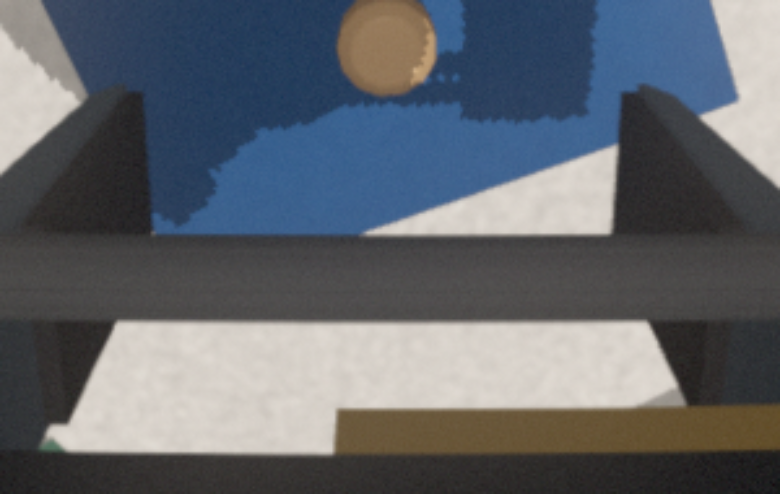

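Wrist crop: the finger's inner tip corner at (419,266) solves to about 25 mm *behind* the stated TCP. That agrees with no touch at 46 mm and with gripping only the knob's dome. I'll calibrate it by touching the lid plate with shut fingers.

```bash
python3 - <<'E'
from h import *
p=[.5885,.267]
ctrl.move_l([*p,.10],vel=.15)
ctrl.move_l([*p,.06],vel=.1)
print(ctrl.move_l([*p,.024],vel=.02,contact_N=2.5)); st('touch')
ctrl.move_l([*p,.09],vel=.15)
E
```

```text
True
touch 11.28 [0.5884 0.267  0.0293] [-1.45 -1.6   9.49] grip 0.002
```

Tips are about 22.5 mm behind the reported TCP. I'll use that offset from here and regrasp the knob with the tips 3 mm above the plate.

```bash
python3 - <<'E'
from h import *
k=[.5815,.2218]
ctrl.command_gripper(.6)
ctrl.move_l([*k,.09],vel=.15)
print(ctrl.move_l([*k,.033],vel=.06,contact_N=6)); st('down')
ctrl.command_gripper(0); st('grip')
ctrl.move_l([*k,.05],vel=.05);st('lift')
ctrl.move_l([*k,.12],vel=.12);st('lift'); ctrl.sleep(.1)
snap('side','s3.png');snap('wrist','w3.png')
E
```

```text
False
down 14.32 [0.5818 0.2219 0.0334] [0.33 0.56 0.82] grip 0.602
grip 14.88 [0.5815 0.2218 0.0331] [-0.67 -0.62  2.38] grip 0.294
lift 15.37 [0.5816 0.2219 0.0503] [-0.94  0.25 -1.55] grip 0.289
lift 16.1 [0.5811 0.2217 0.1193] [-0.58  0.11 -1.69] grip 0.292
```

View pics/s3.png

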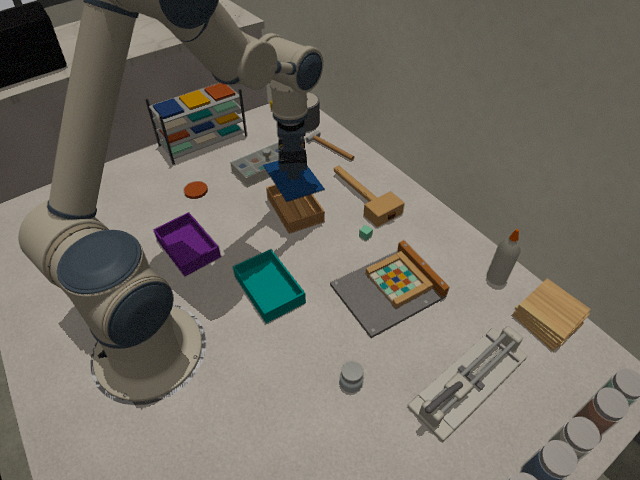

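View pics/w3.png

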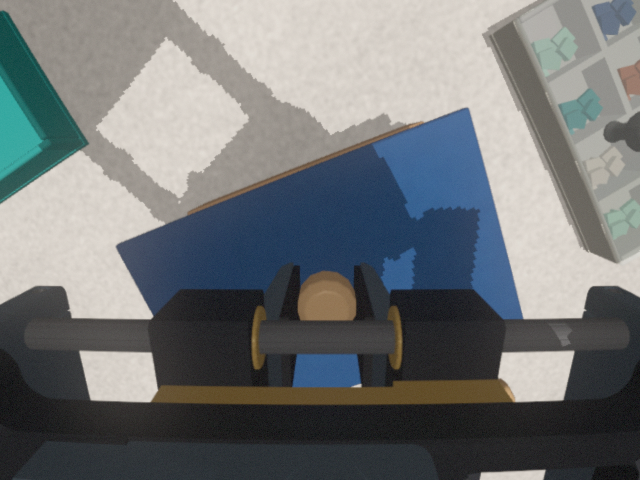

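The lid is held level (side (295,180); knob in jaws in wrist view (326,303)). Laying it on the free shelf between the box and the board, turned −81°.

```bash
python3 - <<'E'
from h import *
p=[.525,.014]
ctrl.goto([*p,.12],R(-21)); st()
ctrl.move_l([*p,.02],vel=.12); st()
print(ctrl.move_l([*p,-.013],vel=.02,contact_N=3)); st('touch')
ctrl.command_gripper(.6); st('open')
z=ctrl.current_tool_pos()[2]
ctrl.move_l([*p,z+.05],vel=.06)
ctrl.goto([.50,.05,.17],R(-21))   # see
ctrl.sleep(.1)
snap('side','s4.png');snap('top','t4.png');st()
E
```

```text
17.32 [0.5254 0.0144 0.12  ] [ 0.32  0.53 -2.45] grip 0.287
 18.31 [0.5255 0.0141 0.0205] [ 0.46 -0.41 -1.78] grip 0.294
True
touch 19.52 [ 0.525   0.014  -0.0069] [ 0.64 -0.33  6.69] grip 0.289
open 20.13 [ 0.5245  0.014  -0.0073] [-0.83 -0.02  0.47] grip 0.592
 21.92 [0.4995 0.0498 0.1688] [-0.09  0.89 -0.91] grip 0.602
```

View pics/s4.png

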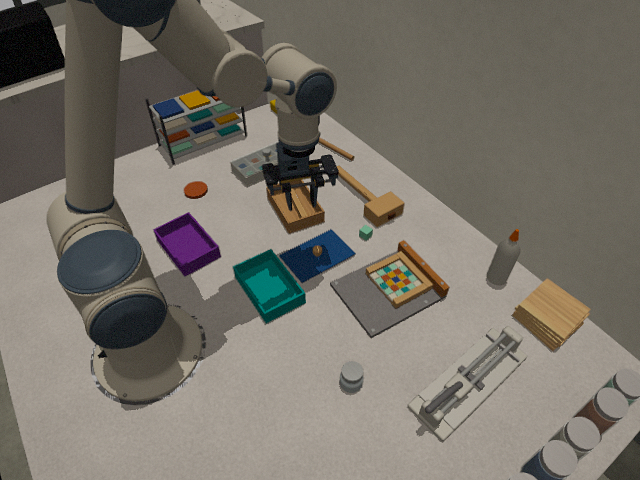

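View pics/t4.png

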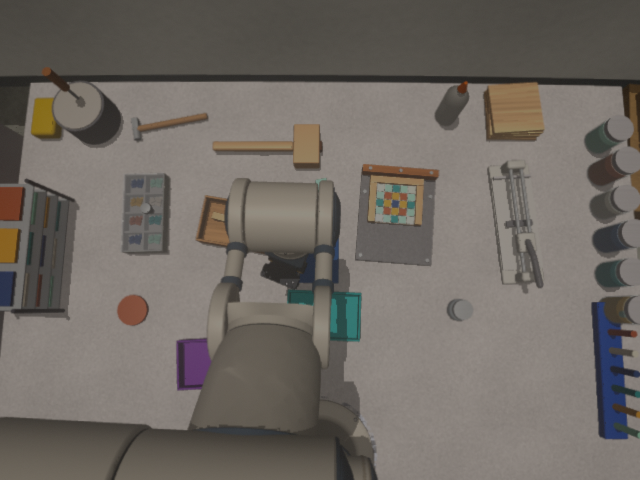

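The lid lies flat on the shelf between box and board (side (318,254)), clear of both. Now I'll look into the box from above with the wrist camera.

```bash
python3 - <<'E'
from h import *
ctrl.goto([.575,.165,.17],R(-9)); ctrl.sleep(.15)
T=tool(); np.save('T5.npy',T); snap('wrist','w5.png'); st()
E
```

```text
22.73 [0.5747 0.1641 0.17  ] [-0.38  0.36  0.74] grip 0.6
```

View pics/w5.png

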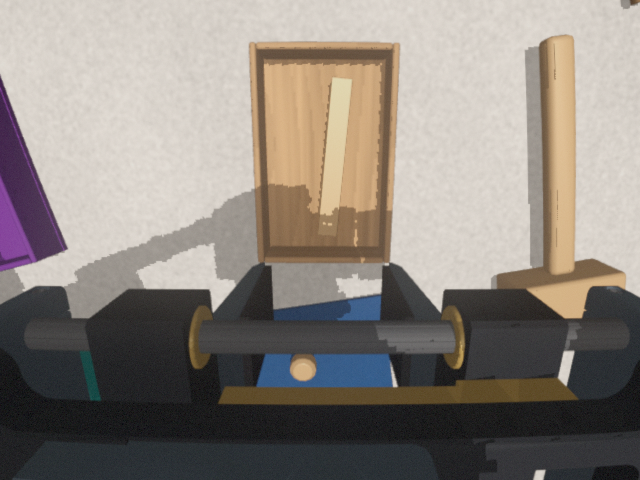

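Wrist view: strip top corners at about (333,78), (352,80), (336,236), (319,234), with its far end leaning towards the right box wall.

```bash
python3 - <<'E'
from h import *
np.set_printoptions(precision=4,suppress=True)
T=np.load('T5.npy')
w=pix2w('wrist',[(333,78),(352,80),(336,236),(319,234)],.028,T);print(w)
f=(w[0]+w[1])/2;n=(w[2]+w[3])/2;print('c',(f+n)/2,'len',np.linalg.norm(f-n),'yaw of y',np.degrees(np.arctan2(*(f-n)[1::-1]))-90, np.linalg.norm(w[0]-w[1]))
b=pix2w('wrist',[(250,43),(399,43),(390,262),(259,262)],.046,T);print('box',b.mean(0),b[0]-b[3],np.linalg.norm(b[0]-b[1]),np.linalg.norm(b[0]-b[3]))
E
```

```text
[[0.6004 0.2908 0.028 ]
 [0.6164 0.2866 0.028 ]
 [0.5817 0.151  0.028 ]
 [0.5659 0.1555 0.028 ]]
c [0.5911 0.221  0.028 ] len 0.13983043474675552 yaw of y -14.328927961320133 0.016519385469549116
box [0.5824 0.2243 0.046 ] [0.03   0.1829 0.    ] 0.1198992081545522 0.18536075714052314
```

```bash
python3 - <<'E'
from h import *
p=[.591,.2195]; r=R(-14.3)
ctrl.command_gripper(.42)
ctrl.goto([*p,.07],r); st()
print(ctrl.move_l([*p,-.0115],vel=.06,contact_N=5)); st('down')
ctrl.command_gripper(0); st('grip')
ctrl.move_l([*p,.02],vel=.06); st('lift')
ctrl.move_l([*p,.10],vel=.15); ctrl.sleep(.1); st()
snap('wrist','w6.png');snap('side','s6.png')
E
```

```text
23.73 [0.591  0.2193 0.0705] [1.1  0.29 0.86] grip 0.424
False
down 25.23 [ 0.5912  0.2196 -0.0111] [-0.37 -0.17  0.67] grip 0.421
grip 25.68 [ 0.5911  0.2195 -0.0114] [-0.24 -0.36  3.32] grip 0.195
lift 26.36 [0.5909 0.2195 0.0201] [-0.14 -0.04 -0.07] grip 0.197
 27.14 [0.5902 0.2193 0.0987] [-0.8   1.44 -1.13] grip 0.193
```

View pics/w6.png

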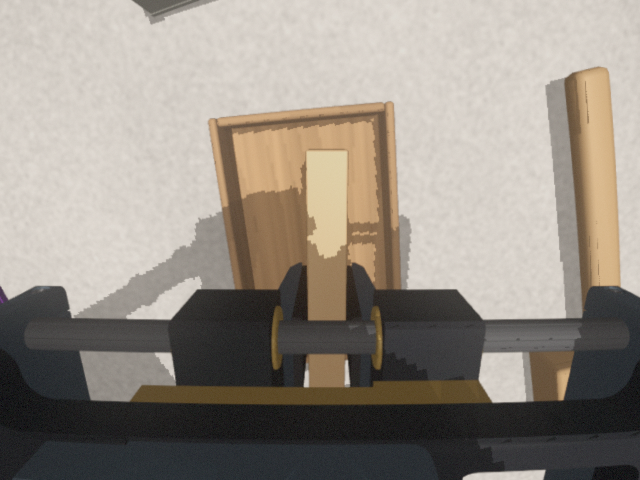

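View pics/s6.png

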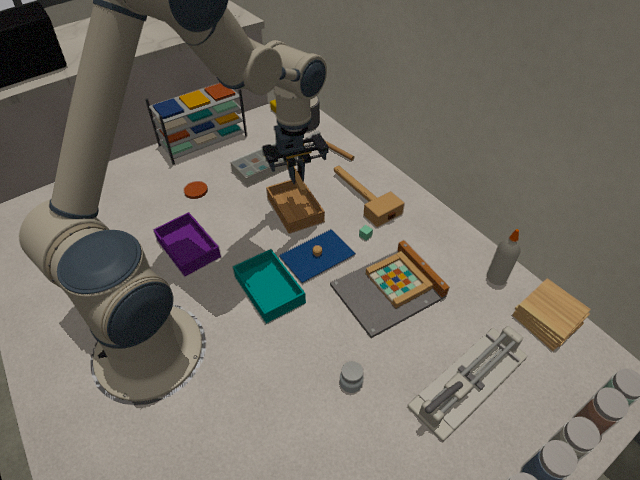

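```bash
python3 - <<'E'
from h import *
p=ctrl.camera_params('wrist')
T=np.eye(4)
def ray(uv,y):
    K=np.array([[p['fx'],0,p['cx']],[0,p['fy'],p['cy']],[0,0,1]])
    u=cv2.undistortPoints(np.array([[uv]],float),K,p['D'])[0,0]; M=p['T_tool_cam']
    d=M[:3,:3]@[u[0],-u[1],-1];o=M[:3,3];return o+d*(y-o[1])/d[1]
for uv in [(307,150),(347,150),(310,230),(347,230),(327,150)]: print(ray(uv,-.039))
# top-view second tray estimate: refine against template outline
t=np.array([.6522,-.1971]);a=-.0698
print(np.degrees(a))
E
```

```text
[-0.00829217 -0.039       0.07203932]
[ 0.0084362  -0.039       0.07204594]
[-0.00741234 -0.039       0.03762735]
[ 0.00893328 -0.039       0.03763063]
[ 7.15475489e-05 -3.90000000e-02  7.20359450e-02]
-3.9992454100131463
```

```bash
python3 - <<'E'
from h import *
p=[.5524,-.1901]; r=R(-3.9)
ctrl.goto([*p,.08],r); st()
ctrl.move_l([*p,.015],vel=.1)
print(ctrl.move_l([*p,-.012],vel=.02,contact_N=3)); st('touch')
ctrl.command_gripper(.30); st('open')
z=ctrl.current_tool_pos()[2]
ctrl.move_l([*p,z+.06],vel=.1)
ctrl.goto([.50,-.27,.17],R(-93.9)); ctrl.command_gripper(1.0)
T=tool();np.save('T7.npy',T);snap('wrist','w7.png');snap('top','t7.png');snap('side','s7.png');st()
E
```

```text
28.77 [ 0.5528 -0.1893  0.08  ] [ 0.3  -0.05 -0.68] grip 0.195
True
touch 30.52 [ 0.5523 -0.1901 -0.0057] [-0.13  0.25  4.34] grip 0.196
open 30.9 [ 0.5519 -0.1898 -0.0059] [ 0.02 -1.32 -0.29] grip 0.299
 34.17 [ 0.5  -0.27  0.17] [-0.08 -0.12  0.08] grip 1.001
```

View pics/w7.png

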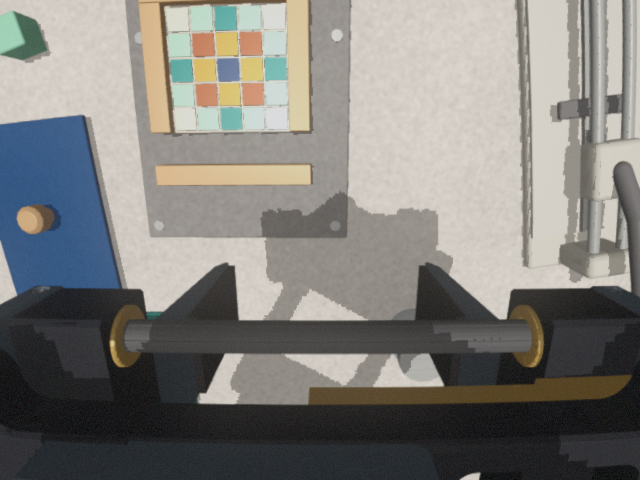

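View pics/s7.png

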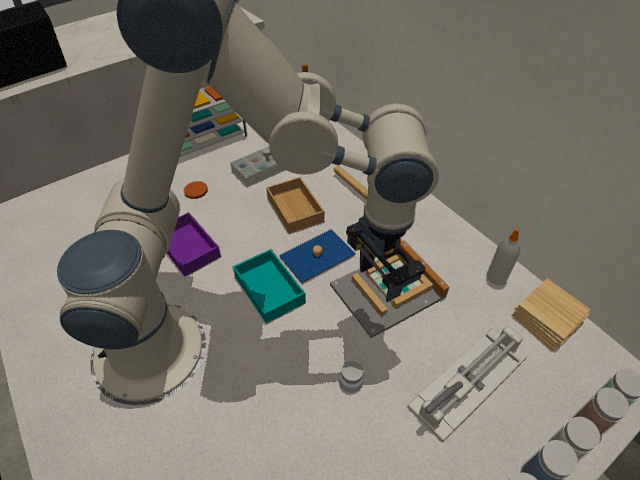

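View pics/t7.png

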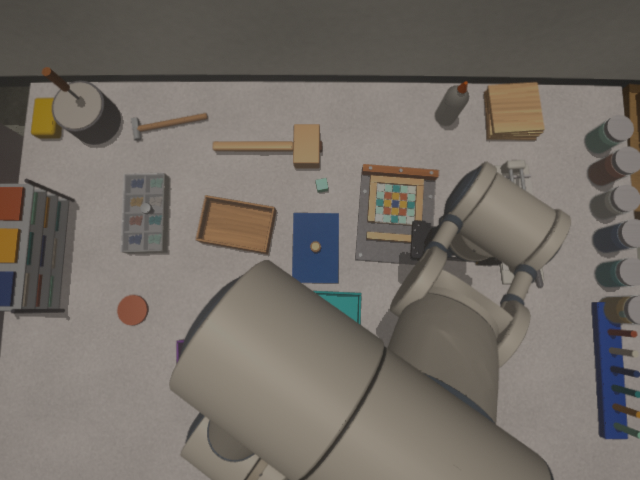

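Wrist view: the strip stands upright, top from (156,166) to (311,184). The tray's near corners are at (150,132) and (310,132). Both tops are at the same height, so I'll compare them directly.

```bash
python3 - <<'E'
from h import *
im=cv2.imread('pics/w7.png');cv2.imwrite('pics/w7c.png',cv2.resize(im[0:200,130:350],None,fx=3,fy=3,interpolation=cv2.INTER_CUBIC))
E
```

```text
(no output)
```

View pics/w7c.png

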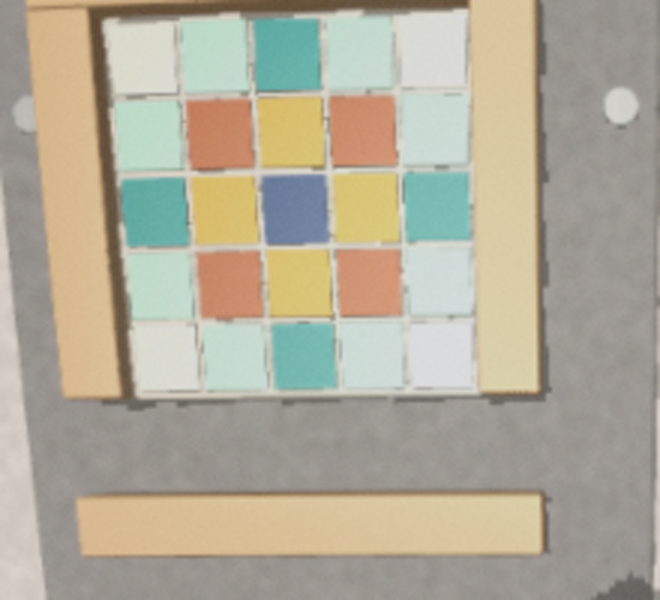

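```bash
python3 - <<'E'
from h import *
np.set_printoptions(precision=4,suppress=True)
T=np.load('T7.npy')
c=lambda q:(np.array(q)+.5)/3-.5+[130,0]
tr=pix2w('wrist',c([(62,397),(540,393)]),.034,T)
sp=pix2w('wrist',c([(80,495),(543,492),(543,553),(83,554)]),.034,T)
for n,w in (('tray near',tr),('strip far',sp[:2]),('strip near',sp[[3,2]])):
    d=w[1]-w[0]; print(n,w[:,:2].tolist(),'len',np.linalg.norm(d),'yaw',np.degrees(np.arctan2(d[0],-d[1])), 'mid',w.mean(0))
a=np.radians(-4);ex=np.array([np.cos(a),np.sin(a)]);ey=np.array([-np.sin(a),np.cos(a)])
d=sp.mean(0)[:2]-tr.mean(0)[:2]; print('strip centre rel tray near mid',d@ex,d@ey)
E
```

```text
tray near [[0.5952515996269033, -0.11942668622505806], [0.5854664712531344, -0.26075045770509936]] len 0.14166212310506318 yaw -3.96078591415926 mid [ 0.5904 -0.1901  0.034 ]
strip far [[0.5665009323659189, -0.1198018158690303], [0.5570169283167358, -0.25941016768732705]] len 0.13993011909601966 yaw -3.886299106382104 mid [ 0.5618 -0.1896  0.034 ]
strip near [[0.5488537714595252, -0.11750965491198279], [0.5389519583480827, -0.25799436579281615]] len 0.14083323433822456 yaw -4.031722796995176 mid [ 0.5439 -0.1878  0.034 ]
strip centre rel tray near mid -0.0375350478553493 -0.0012116933044065438
```

The strip is parallel to the tray, 1.2 mm off lengthwise, with a 28.5 mm gap. Next I push with the fingers spread wide along the strip's near side, so there are two contact points about 105 mm apart.

```bash
python3 - <<'E'
from h import *
a=np.radians(-3.9);ex=np.array([np.cos(a),np.sin(a)])
s=np.array([.5529,-.1902]); r=R(-93.9)
q=s-.039*ex
ctrl.goto([*q,.06],r)
print(ctrl.move_l([*q,-.006],vel=.08,contact_N=4)); st('down')
ctrl.sleep(.1);st()
q2=q+.030*ex
print(ctrl.move_l([*q2,-.006],vel=.04,contact_N=6)); st('near')
snap('wrist','w8.png')
E
```

```text
False
down 35.76 [ 0.5143 -0.1877 -0.0056] [ 0.43 -0.1  -0.02] grip 1.0
 35.86 [ 0.5144 -0.1877 -0.0055] [ 0.5  -0.38  0.29] grip 0.999
False
near 36.76 [ 0.5437 -0.1895 -0.0061] [-1.05 -0.14 -0.18] grip 0.997
```

View pics/w8.png

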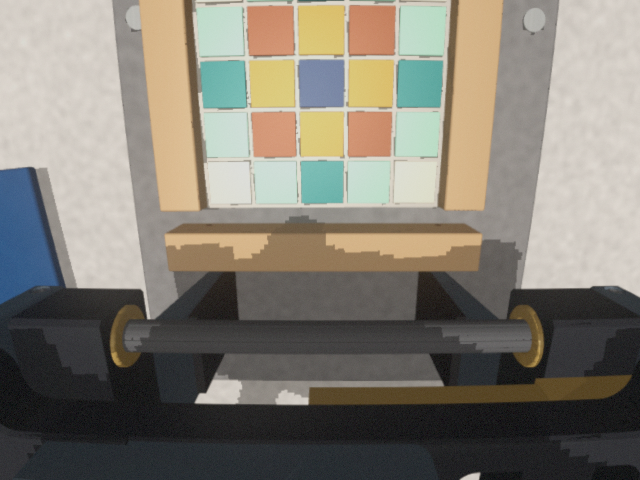

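Wrist view: the fingers bear evenly on the strip (ends (168,250) and (480,250)), and it is centred on the tray (160 to 487). Now pushing on slowly.

```bash
python3 - <<'E'
from h import *
a=np.radians(-3.9);ex=np.array([np.cos(a),np.sin(a)])
q=ctrl.current_tool_pos()[:2]
e=q+.035*ex
print(ctrl.move_l([*e,-.006],vel=.008,contact_N=6)); st('stop')
for i in range(6):
    ctrl.sleep(.1); print(ctrl.current_contact_force())
p=ctrl.current_tool_pos()[:2]; print('moved',(p-q)@ex)
E
```

```text
True
stop 38.97 [ 0.5589 -0.1904 -0.0064] [ 0.48  0.39 -0.13] grip 1.002
[-0.01560462  1.05843999 -0.20261292]
[ 0.09554974 -0.05031726  0.26412454]
[0.08600799 0.41646971 0.81986325]
[-0.98472789 -0.70611217 -0.92041676]
[ 0.2952751  -0.52184221  0.58727163]
[-0.11051491 -0.83539489 -0.21619214]
moved 0.014956208802924113
```

```bash
cat >> h.py <<'E'
def F(n=10,dt=.02):
    f=[]
    for i in range(n): f.append(ctrl.current_contact_force()); ctrl.sleep(dt)
    return np.mean(f,0),np.std(f,0)
E
python3 - <<'E'
from h import *
a=np.radians(-3.9);ex=np.array([np.cos(a),np.sin(a)])
np.set_printoptions(precision=2,suppress=True)
q=ctrl.current_tool_pos()[:2]
for k in range(3):
    e=q+.03*ex
    h=ctrl.move_l([*e,-.006],vel=.006,contact_N=6); m,s=F(8)
    st('stop %s'%h); print(m,s)
    if m[0]<-4: break
T=tool();snap('wrist','w9.png')
E
```

```text
stop True 40.68 [ 0.56 -0.19 -0.01] [0.99 0.71 0.5 ] grip 1.0
[-0.1  -0.04  0.09] [0.56 0.24 0.58]
stop True 41.82 [ 0.56 -0.19 -0.01] [-0.72 -0.05  0.18] grip 1.004
[-0.45  0.14 -0.27] [0.3  0.57 0.47]
stop True 42.95 [ 0.56 -0.19 -0.01] [0.69 0.1  0.03] grip 1.0
[ 0.26 -0.17  0.17] [0.33 0.59 0.26]
```

View pics/w9.png

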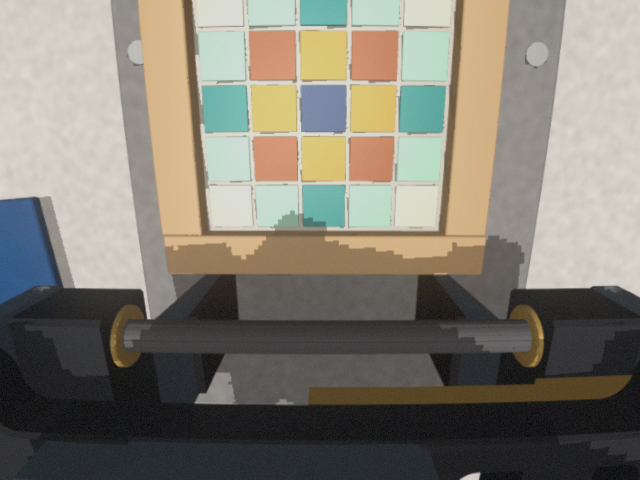

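The strip now touches the tray, flush at rows 232–237. The contact trigger stops on tray stick-slip, so I'll step in by force readings instead.

```bash
python3 - <<'E'
from h import *
a=np.radians(-3.9);ex=np.array([np.cos(a),np.sin(a)])
np.set_printoptions(precision=2,suppress=True)
p=ctrl.current_tool_pos()[:2].copy(); q=p.copy(); print('start',q)
d=0
for k in range(16):
    d+=.001; 
    ctrl.move_l([*(q+d*ex),-.006],vel=.01); m,s=F(4)
    f=m[:2]@ex
    print(round(d*1e3,2),round((ctrl.current_tool_pos()[:2]-q)@ex*1e3,2),'f',round(f,2),m)
    if f<-4.5: break
np.save('q.npy',np.r_[q,d]); print(ctrl.current_t())
E
```

```text
start [ 0.56 -0.19]
1.0 0.58 f -3.9 [-3.83  1.09 -0.27]
2.0 0.62 f -9.32 [-9.31  0.38  2.2 ]
43.7667
```

```bash
python3 - <<'E'
from h import *
a=np.radians(-3.9);ex=np.array([np.cos(a),np.sin(a)])
np.set_printoptions(precision=2,suppress=True)
v=np.load('q.npy');q=v[:2];d=v[2]
m,s=F(25);print(m,s,m[:2]@ex)
for k in range(5):
    f=-(m[:2]@ex)
    if f>10.5: break
    d+=min(.0005,(11.2-f)/5500)
    ctrl.move_l([*(q+d*ex),-.006],vel=.005); m,s=F(25); print(d,(ctrl.current_tool_pos()[:2]-q)@ex,m,s,'f',m[:2]@ex)
np.save('q.npy',np.r_[q,d])
T=tool();np.save('T10.npy',T);a=snap('wrist','w10.png');b=snap('side','s10.png');c=snap('top','t10.png')
cv2.imwrite('pics/s10c.png',np.hstack([cv2.resize(b[200:350,310:470],None,fx=2.5,fy=2.5),cv2.resize(c[140:290,320:480],None,fx=2.5,fy=2.5)]))
print(ctrl.current_t(),ctrl.current_wrist_torque(),ctrl.current_grip_width())
E
```

```text
[-8.85  0.8   2.05] [0.52 0.47 0.44] -8.886643298394398
0.0024206103093828367 0.0005993753665715305 [-10.64   0.12   2.74] [0.56 0.55 0.43] f -10.621450220423274
45.0 [-0.17  2.02 -0.58] 1.0032750117181903
```

View pics/w10.png

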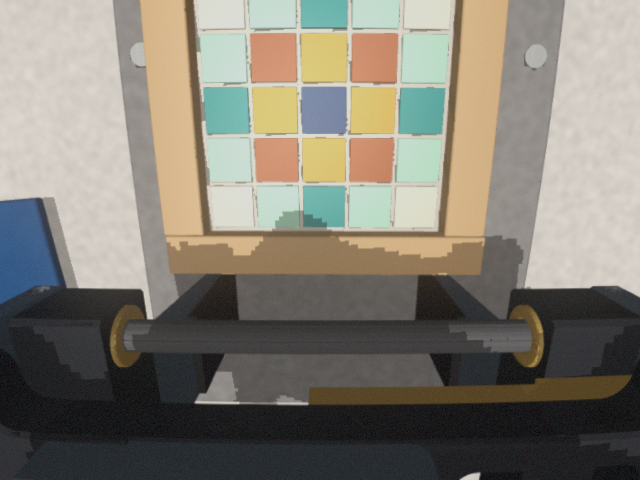

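View pics/s10c.png

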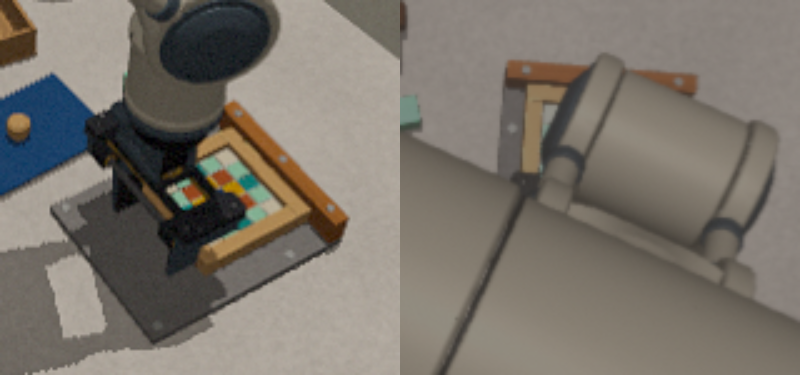

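```bash
python3 - <<'E'
from h import *
c=cv2.imread('pics/t10.png');c0=cv2.imread('pics/t7.png')
f=lambda im,x,y,w,h,k:cv2.resize(im[y:y+h,x:x+w],None,fx=k,fy=k,interpolation=cv2.INTER_CUBIC)
cv2.imwrite('pics/cmp.png',np.hstack([f(c0,355,160,40,50,10),f(c,355,160,40,50,10)]))
b=cv2.imread('pics/s10.png');b0=cv2.imread('pics/s0.png') if 0 else cv2.imread('pics/side0.png')
cv2.imwrite('pics/cmps.png',np.hstack([f(b0,390,235,65,70,6),f(b,390,235,65,70,6)]))
E
```

```text
(no output)
```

View pics/cmp.png

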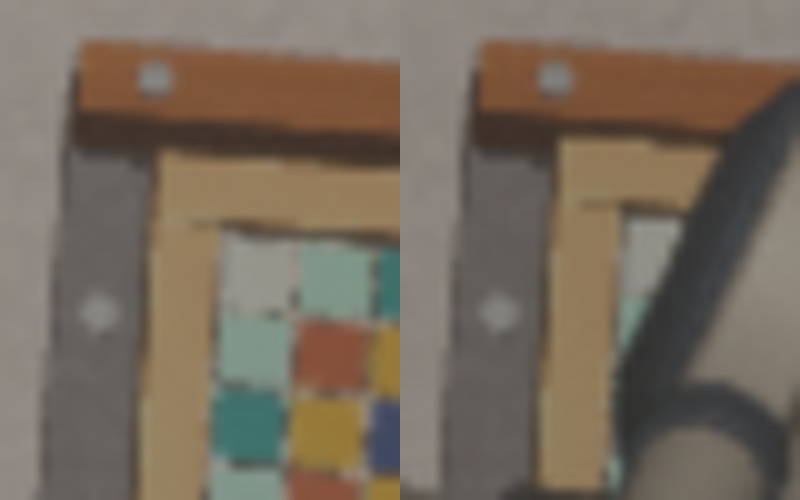

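View pics/cmps.png

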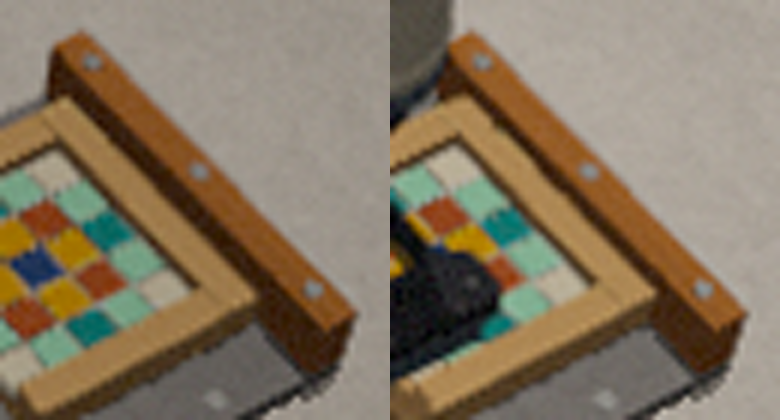

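The tray moved about 4 mm. I'll check contact by predicting where its far edge should appear in the top view if it touches the fence.

```bash
python3 - <<'E'
from h import *
np.set_printoptions(precision=4,suppress=True)
c=lambda q:(np.array(q)+.5)/10-.5+[355,160]
# fence top far edge & near edge at left, tray far-left corner after; crop x minus 400
ff=pix2w('top',c([(80,40)]),.047)[0]; fn=pix2w('top',c([(78,112)]),.047)[0]
t0=pix2w('top',c([(163,148)]),.034)[0]; t1=pix2w('top',c([(160,136)]),.034)[0]
a=np.radians(-3.8);ex=np.array([np.cos(a),np.sin(a)])
print('fence depth',(ff-fn)[:2]@ex)
for t in(t0,t1): print('gap to fence face (near edge / far edge-20)',(fn-t)[:2]@ex,(ff-t)[:2]@ex-.02)
E
```

```text
fence depth 0.01963607265256797
gap to fence face (near edge / far edge-20) 0.0040739261975450995 0.0037099988501130693
gap to fence face (near edge / far edge-20) 0.0008480127079229978 0.0004840853604909691
```

```bash
python3 - <<'E'
from h import *
m,s=F(40);print(m,s,ctrl.current_t())
ctrl.sign_off(); print('signed',ctrl.current_t())
E
```

```text
[-10.85502901   0.31798523   3.02707943] [0.41692573 0.48791904 0.39501722] 45.6667
the job is handed in; nothing more can be done
the job is handed in; nothing more can be done
```

The job is handed in at about 46 s with the fingers still pushing the strip; it gave no verdict. The blue lid lies flat on the shelf between the wooden box and the fastening board. The beech strip stands on the board along the tray's open side, and strip and tray are pushed up to the fence.

**Last checks**
- **Push:** the fingers pushed with a steady 10.9 N (spread 0.4 N). Taking off 1 to 3 N for rubbing on the board, I estimate about 8 to 10 N of strip on tray; I could not measure that directly.
- **Fit:** before the push, the strip was parallel to the tray within about 0.1° and 1.2 mm off lengthwise. In the last wrist picture it looks flush.
- **Fence:** the top view shows the tray within about 0.5 mm of the fence, which is measuring noise. It moved about 3 to 4 mm and did not give way under the final push.
- **Other things:** I saw none of them moved in the pictures, but did not measure them.

**What disagreed**
- **Knob grip:** my first grip on the knob slipped off, and the lid stayed on the box. The fingertips turned out to be about 22.5 mm behind the stated tool point. I measured this by touching the lid's plate and allowed for it afterwards.
- **Push stops:** the force-stopped push halted early four times, first where the strip met the tray, with the force dropping back to nothing. I finished in small steps by force reading.
- **Upward force:** I could not explain a steady upward force of about 3 N on the tool at the end.

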